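# Tip a slide case out of a packed rack

## Robot

A 7-joint arm with a two-finger parallel gripper is mounted at the origin on a cart in front of the work surface, level with it; the furniture and walls round the work are solid. World frame = base frame: x ahead of the robot, y to its left, z up, the work surface at z = 0. Lengths are in m, angles in degrees, forces in N, time in s.
With the tool pointing down it reaches from about 0.425 to 0.95 m from the base axis. Payload 16.7 kg.
Tool frame: the origin (TCP) lies between the finger pads; the fingertips stand 14 mm ahead of it and the grasp point (between the pads) lies 5 mm behind it; z points along the fingers, y is the line along which they close (so a half turn about z gives the same grasp; the last joint's range is limited). The gripper opens to 94 mm and grips with 3 to 60 N. Pads are 16 mm wide; open, the fingers measure 119 mm over their backs; the gripper's body (75 mm by 177 mm) begins 78 mm behind the grasp point.
Start: joints at [59.502, 24.414, 4.234, 92.017, -1.954, 63.644, -3.845], TCP at [0.252, -0.626, 0.219] pointing down, gripper open.
Joint ranges: [-163.25, 163.25], [-28.42, 122.38], [-70.27, 78.77], [12.13, 141.07], [-58.53, 238.53], [9.26, 117.41], [-156.51, 156.51]. Speed limits (degrees/s): [108.29, 108.29, 136.94, 136.94, 172.46, 172.46, 172.46].

## Interface

Orientations are given as a 3x3 rotation matrix whose columns are the frame's x, y, z axes.
In Python, from plant import robot gives the robot as it stands. The module is installed in compiled form; this text tells all that it offers.
- The arm moves only by the tool move_arm, never from a script. Its argument "increments" is a list of rows, each an object of numbers: "dx", "dy", "dz": the shift along the tool's x, y, z in mm; "ax", "ay", "az": the turn, a rotation vector about the tool's x, y, z in degrees; "hand": the finger opening in mm, from 0 to 94. A call has exactly 8 rows; each row is the pose to reach, as a shift and turn from the pose commanded when the call began, along the tool's axes at that moment; what a row does not reach only later rows make up. A row lasts 1/12 s, in which the tool goes at most 41.7 mm and 7.16 degrees, less where a joint would pass 70% of its speed; a pose out of reach is approached as far as the arm can. A call with a gripper value outside its range is refused whole. The fingers move at their own pace and stop on an object; "squeeze" is the grip in N (left out, the last holds). Time passes only in rows, so rows that repeat a pose let the fingers close, or fill a call up. It gives the time, the measured TCP pose, the force, the opening and the grip force at its end, in the units of the state.
- robot.read_state(): the state, without advancing time (a new reading comes with each control period).
- robot.snapshot(name): name is "side" or "top"; returns (picture, depth): 420x560x3 uint8, red, green, blue; 420x560 float32, m along the optical axis (not along the pixel's ray), 0 where there is no reading.
- robot.camera_model(name): a dict with "fx", "fy", "cx", "cy" (pixels), "rvec" (rotation vector, rad) and "tvec" (3), from world to camera coordinates, as OpenCV has them. Camera axes: x right, y down, z forward; pixel columns grow to the right and rows downward; lengths in m; the calibration is good to about 2 mm. A picture is of the moment at which its call begins. camera_model takes no time and is no camera call.
- robot.sign_off(): hands the job in; it is judged then, once.
The state is a dict: "t": time; "joint_pos": joint angles; "joint_vel": joint speeds; "tau": joint torques, N m; "position": TCP position; "tcp_rot": TCP orientation; "force": force on the tool from outside, world axes, zero at the start; "wrist_torque": the same for the moment, N m; "width": opening from 0.0 (shut) to 1.0 (fully open); "grasp_force": force on a finger pad.
Only numpy, scipy, OpenCV 4.12 (cv2) and the standard library are available. Lean on these libraries where they do the work, as an engineer would, in place of code of your own. Each camera call takes 0.05 s, during which the arm holds its last target. There are 200 camera calls.

## Task

Of the three slide cases packed side by side in the rack, take out the one with the straight bar grip: a rail over its rear edge keeps it from going straight up, so first tip its top out towards you by about 20 degrees with its foot still in the rack, then lift it clear. Stand it upright inside the shallow metal tray, set down gently, and leave the two cases with round knobs standing in their places.

Things in the scene. Friction and masses are not known exactly. Their poses are not given: they have to be found in the camera images.
- bar_case: the case to take: grey, upright, 80 mm deep (x) x 50 wide (y) x 120 tall, about 0.3 kg; black bar grip amid its top, 56 mm long (x), 14 thick (y), rising 34 mm above the top. Origin: centre of its underside; -x is its front (towards the robot, within 0.2 rad of yaw), z up along the case. It stands in any of the rack's three places; tipped 24 degrees, it leaves freely along its own tilted z.
- rack: fixed dark steel rack, axes as the cases'. Origin: centre of its underside. Floor 6 mm above the desk; cases 1.5 mm apart; front lip 4 mm above the floor, 2 mm ahead of the feet; cheeks 60 mm high; back wall 2 mm behind the cases, its top rail 6 mm thick reaching 10 mm over their rear edges, 10 mm above them. Turned about its lower front edge, a case is free of the rail after 5 degrees.
- knob_case_a: one of two grey upright cases, the same size as the case with the bar grip (80 deep x 50 wide x 120 mm tall, about 0.3 kg) but with a round black knob (26 mm across, rising 34 mm above the top). Origin: centre of its underside; x to its rear, z up. It stays in the rack.
- knob_case_b: one of two grey upright cases, the same size as the case with the bar grip (80 deep x 50 wide x 120 mm tall, about 0.3 kg) but with a round black knob (26 mm across, rising 34 mm above the top). Origin: centre of its underside; x to its rear, z up. It stays in the rack.
- tray: fixed shallow bare-metal tray on the desk, 128 (x) x 98 (y) x 12 mm high outside, walls and floor 4 mm thick, so its inner floor (120 x 90 mm) lies 4 mm above the desk. Origin: centre of its underside.
Mind the look-alikes: they are no part of the job. What is shaped like the bar_case but blue or orange is not meant.

How it is judged (in metres and radians):
On the way, in this order (a step that is already met when the one before it is completed fails the run):
1. the case with the bar grip is tipped at least 12 degrees while its foot is still in the rack (its origin within 40 mm of where it began) (angle between bar_case's own z axis and vertical above 0.21 rad and distance of bar_case from where it was at the start of the episode below 0.04 m), for 0.1 s.
2. it is lifted clear of the rack, its underside more than 50 mm above the desk (height (world z) of bar_case above 0.05 m), for 0.1 s.
At the end, for the whole second after the job is handed in: The case with the bar grip stands upright (within 3 degrees), released and at rest, wholly inside the tray with its whole underside on the tray's floor; the two knob cases stand upright within 20 mm of where they began (x of bar_case in the frame of tray between -0.04 and 0.04 m and y of bar_case in the frame of tray between -0.035 and 0.035 m and height (world z) of bar_case below 0.008 m and angle between bar_case's own z axis and vertical below 0.05 rad and linear speed of bar_case below 0.02 m/s and distance of each of knob_case_a, knob_case_b from where it was at the start of the episode below 0.02 m and angle between each of knob_case_a, knob_case_b's own z axis and vertical below 0.1 rad); the robot touches nothing.
It fails at once if a knob case is pulled out of its place (moved more than 40 mm) or tipped more than 20 degrees (distance of any of knob_case_a, knob_case_b from where it was at the start of the episode above 0.04 m or angle between any of knob_case_a, knob_case_b's own z axis and vertical above 0.35 rad).
It fails at once if the case with the bar grip drops or slams into the tray (faster than 0.5 m/s within 25 mm of the tray's floor, as after a fall of 13 mm) (linear speed of bar_case above 0.5 m/s and height (world z) of bar_case below 0.03 m and horizontal distance between bar_case and tray below 0.08 m).
It also fails if it takes over 48 s, if anything falls off the work surface, if the arm or the gripper's body presses on something with over 40 N, if the wrist force passes 120 N, or if a joint passes its speed limit or range.

## Working session

There is one attempt and no reset: what is moved stays moved. The work goes in short steps, Python scripts to look and compute and a tool call to move; the robot and the scene stay as the last step left them, time stands still between calls to the robot, and variables do not carry over. Pictures are saved under pics/ and viewed, at most 10 in all, crops included, and the job is handed in when it is done.

Besides the shell and the picture viewer there is one more tool, called as name(argument=value, ...) on one line, values as JSON. move_arm: Moves the arm, as the interface text tells. Its arguments: {"type":"object","properties":{"increments":{"type":"array","items":{"type":"object","properties":{"dx":{"type":"number"},"dy":{"type":"number"},"dz":{"type":"number"},"ax":{"type":"number"},"ay":{"type":"number"},"az":{"type":"number"},"hand":{"type":"number"}}}},"squeeze":{"type":"number"}},"required":["increments"]}

```bash
mkdir -p pics; cat > h.py <<'E'
import numpy as np, cv2
from plant import robot
def cam(n):
    m=robot.camera_model(n);R=cv2.Rodrigues(np.array(m['rvec'],float))[0];return m,R,np.array(m['tvec'],float).ravel()
def cloud(n,d):
    m,R,t=cam(n);v,u=np.mgrid[:420,:560]
    p=np.stack([(u-m['cx'])/m['fx']*d,(v-m['cy'])/m['fy']*d,d],-1)
    return (p-t)@R
def shot(n,tag):
    im,d=robot.snapshot(n);np.savez(f'{tag}.npz',im=im,d=d);cv2.imwrite(f'pics/{tag}.png',im[:,:,::-1]);return im,d
E
python3 - <<'E'
from h import *
for n in('side','top'):
    shot(n,n+'0');m,R,t=cam(n);print(n,m['fx'],-R.T@t,R[2])
s=robot.read_state();print(s['tcp_rot'],s['position'],s['t'])
E
```

```text
side 509.99463775168505 [0.06822925 0.62253425 0.58861209] [ 0.52880153 -0.59669923 -0.60358841]
top 522.6291553581328 [0.35971601 0.0489186  1.15891119] [ 0.1770858   0.00235238 -0.98419261]
[[ 9.27635425e-01  3.73486629e-01 -5.07195605e-04]
 [ 3.73486963e-01 -9.27634861e-01  1.02663816e-03]
 [-8.70567004e-05 -1.14177687e-03 -9.99999344e-01]] [ 0.25195354 -0.62581501  0.2188544 ] 0.1
```

View pics/top0.png

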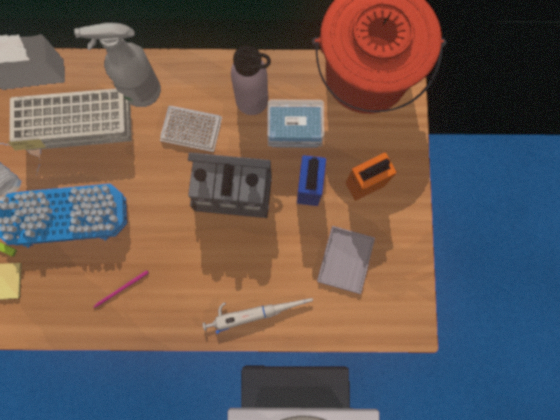

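View pics/side0.png

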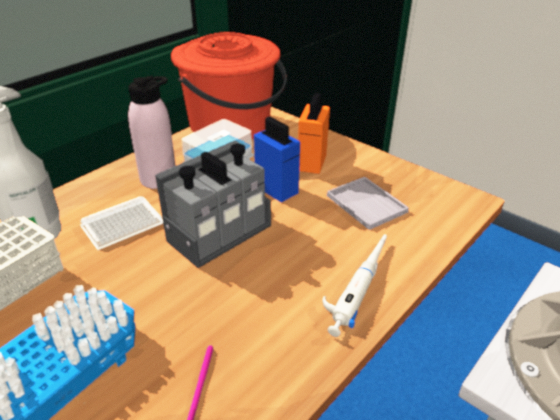

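Top view: the rack is at (230,186), with knobs at (200,175) and (252,180) and the bar grip at (227,180). The look-alikes are blue (312,178) and orange (373,173), both outside the rack. The metal tray is at (346,262). I choose the grey middle case at (227,180), and will measure it and check it in a crop.

```bash
python3 - <<'E'
from h import *
z=np.load('top0.npz');im,d=z['im'],z['d'];P=cloud('top',d)
def reg(a,b,c,e):
    m=np.zeros(d.shape,bool);m[b:e,a:c]=1;return m&(d>0)
gray=im.max(-1)
for nm,(a,b,c,e) in dict(knL=(188,160,214,195),bar=(216,158,238,202),knR=(240,165,268,195)).items():
    m=reg(a,b,c,e)&(P[...,2]>.145)&(gray<60)
    q=P[m];r=cv2.minAreaRect((q[:,:2]*1000).astype(np.float32));print(nm,m.sum(),q.mean(0),r,q[:,2].max())
# case tops
m=reg(185,150,275,220)&(P[...,2]>.118)&(P[...,2]<.133)
print('tops',cv2.minAreaRect((P[m][:,:2]*1000).astype(np.float32)),np.median(P[m][:,2]))
m=reg(185,150,275,220)&(P[...,2]>.134)&(P[...,2]<.147)&(P[...,0]>P[m][:,0].max()-.02)
q=P[m]; print('rail',len(q),cv2.minAreaRect((q[:,:2]*1000).astype(np.float32)))
# tray
hsv=cv2.cvtColor(im,cv2.COLOR_RGB2HSV);m=reg(310,220,385,305)&(hsv[...,1]<85)
n,l,st,_=cv2.connectedComponentsWithStats(m.astype(np.uint8));k=1+st[1:,4].argmax();m=l==k
q=P[m];print('tray',m.sum(),cv2.minAreaRect((q[:,:2]*1000).astype(np.float32)),np.percentile(q[:,2],[5,50,95]))
# pixel-based bar rect cast to z=0.16
M,R,t=cam('top')
def cast(uv,zz):
    C=-R.T@t;r=np.array([(uv[0]-M['cx'])/M['fx'],(uv[1]-M['cy'])/M['fy'],1])@R;return C+r*(zz-C[2])/r[2]
print([cast(p,.008).round(4)[:2] for p in cv2.boxPoints(cv2.minAreaRect(np.argwhere(m)[:,::-1].astype(np.float32)))])
c=cv2.resize(im[140:310,170:400],None,fx=3.4,fy=3.4,interpolation=cv2.INTER_CUBIC);cv2.imwrite('pics/crop.png',c[:,:,::-1])
E
```

```text
knL 72 [0.61802717 0.20946789 0.16047941] ((617.3423461914062, 209.95433044433594), (20.83620834350586, 16.335968017578125), 3.805530071258545) 0.16448437914633468
bar 181 [0.61199676 0.15866954 0.15906726] ((613.414306640625, 159.18447875976562), (12.074027061462402, 53.46906661987305), 83.86549377441406) 0.16457197379131383
knR 103 [0.60925432 0.10846718 0.16088112] ((608.921875, 107.96800231933594), (19.8913516998291, 22.992069244384766), 88.1990966796875) 0.16535882910431496
tops ((615.33544921875, 157.00228881835938), (160.6337890625, 83.1094970703125), 85.4686508178711) 0.1268391267874971
rail 716 ((650.1754760742188, 157.43023681640625), (167.4247589111328, 27.02969741821289), 84.68733978271484)
tray 2660 ((467.771240234375, -93.25421905517578), (101.5469741821289, 129.02783203125), 74.71640014648438) [0.00125897 0.00532589 0.0132569 ]
[array([ 0.4177, -0.0265]), array([ 0.5436, -0.0613]), array([ 0.5171, -0.1604]), array([ 0.3922, -0.1239])]
```

View pics/crop.png

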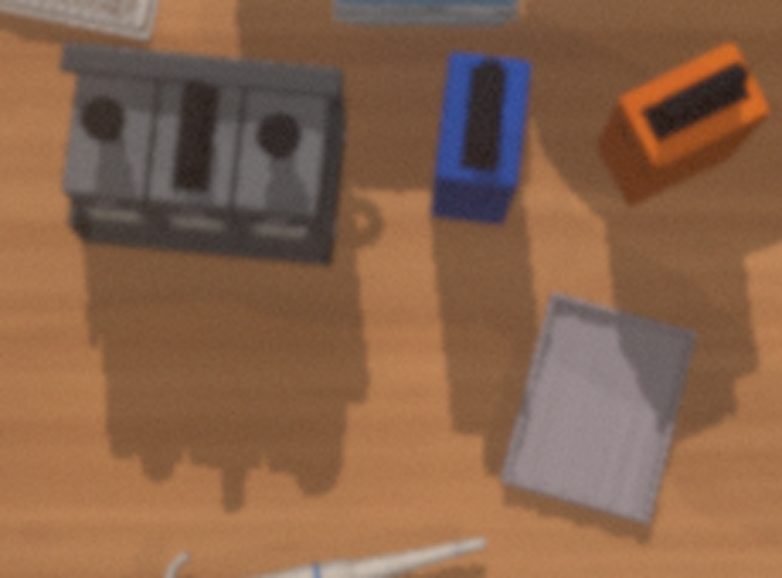

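The crop confirms it: the grey middle case in the rack carries the straight bar at (195,135). The round-knob cases flank it, and the blue and orange cases stand outside the rack. Next I'll compute the moves.

```bash
cat >> h.py <<'E'
from scipy.spatial.transform import Rotation as Ro
def tool(yaw,tilt=0):  # tool rot for case yaw, tilt towards robot (deg)
    return (Ro.from_euler('z',yaw,degrees=True)*Ro.from_euler('y',-tilt,degrees=True)).as_matrix()@np.diag([1.,-1,-1])
def go(p,Rt):
    s=robot.read_state();R=np.array(s['tcp_rot']);p=np.array(p)
    print('shift',(R.T@(p-np.array(s['position']))*1000).round(1),'turn',Ro.from_matrix(R.T@Rt).as_rotvec(degrees=True).round(2),'t',s['t'])
E
python3 -c "
from h import *
go([.6134,.159,.26],tool(-5))"
```

```text
shift [ 628.4 -593.1  -40.5] turn [-6.000e-02  2.000e-02  2.693e+01] t 0.1
```

move_arm(increments=[{"dx":16,"dy":-15,"dz":-15,"hand":94},{"dx":40,"dy":-38,"dz":-30,"hand":60},{"dx":68,"dy":-64,"dz":-40,"hand":34},{"dx":96,"dy":-91,"dz":-40,"hand":34},{"dx":124,"dy":-117,"dz":-40,"hand":34},{"dx":152,"dy":-143,"dz":-40,"hand":34},{"dx":180,"dy":-170,"dz":-40,"hand":34},{"dx":208,"dy":-196,"dz":-40,"hand":34}])

```text
validation failed for argument at $.in...
```

move_arm(increments=[{"dx":26,"dy":-25,"hand":34},{"dx":52,"dy":-50,"hand":34},{"dx":79,"dy":-74,"hand":34},{"dx":105,"dy":-99,"hand":34},{"dx":131,"dy":-124,"hand":34},{"dx":157,"dy":-149,"hand":34},{"dx":184,"dy":-173,"hand":34},{"dx":210,"dy":-198,"hand":34}])

```text
validation failed for argument at $.in...
```

```bash
python3 -c "
from h import *
go([.6134,.159,.26],tool(-5));print(robot.read_state()['force'])"
```

```text
shift [ 628.4 -593.1  -40.5] turn [-6.000e-02  2.000e-02  2.693e+01] t 0.1
[-0.20818257 -0.5241346  -0.22497948]
```

move_arm(increments=[{"dx":16,"dy":-15,"dz":-15,"ax":0,"ay":0,"az":0,"hand":94},{"dx":40,"dy":-38,"dz":-30,"ax":0,"ay":0,"az":0,"hand":60},{"dx":68,"dy":-64,"dz":-40,"ax":0,"ay":0,"az":0,"hand":34},{"dx":96,"dy":-91,"dz":-40,"ax":0,"ay":0,"az":0,"hand":34},{"dx":124,"dy":-117,"dz":-40,"ax":0,"ay":0,"az":0,"hand":34},{"dx":152,"dy":-143,"dz":-40,"ax":0,"ay":0,"az":0,"hand":34},{"dx":180,"dy":-170,"dz":-40,"ax":0,"ay":0,"az":0,"hand":34},{"dx":208,"dy":-196,"dz":-40,"ax":0,"ay":0,"az":0,"hand":34}])

```text
t: 0.77
position: [0.372, -0.3647, 0.2594]
tcp_rot: [[0.928, 0.373, -0.0], [0.373, -0.928, 0.0], [-0.0, -0.0, -1.0]]
force: [0.6, 0.5, 0.1]
width: 0.537
grasp_force: 0.0
```

move_arm(increments=[{"dx":26,"dy":-25,"dz":0,"ax":0,"ay":0,"az":0,"hand":34},{"dx":52,"dy":-50,"dz":0,"ax":0,"ay":0,"az":0,"hand":34},{"dx":79,"dy":-74,"dz":0,"ax":0,"ay":0,"az":0,"hand":34},{"dx":105,"dy":-99,"dz":0,"ax":0,"ay":0,"az":0,"hand":34},{"dx":131,"dy":-124,"dz":0,"ax":0,"ay":0,"az":0,"hand":34},{"dx":157,"dy":-149,"dz":0,"ax":0,"ay":0,"az":0,"hand":34},{"dx":184,"dy":-173,"dz":0,"ax":0,"ay":0,"az":0,"hand":34},{"dx":210,"dy":-198,"dz":0,"ax":0,"ay":0,"az":0,"hand":34}])

```text
t: 1.43
position: [0.4931, -0.1029, 0.2595]
tcp_rot: [[0.928, 0.373, 0.0], [0.373, -0.928, -0.0], [0.0, 0.0, -1.0]]
force: [0.6, -0.6, -0.2]
width: 0.364
grasp_force: 0.0
```

```bash
python3 -c "
from h import *
go([.6134,.159,.26],tool(-5));s=robot.read_state();print(s['position'],s['joint_vel'],s['width'])"
```

```text
shift [ 209.4 -198.    -0.5] turn [ 0.   -0.   26.92] t 1.4333
[ 0.4930585  -0.10287044  0.25949319] [-30.90502699   9.38004681 -19.63524408 -10.08563726   5.57151406
   1.8137694  -52.31726216] 0.3639474132908395
```

move_arm(increments=[{"dx":28,"dy":-27,"dz":0,"ax":0,"ay":0,"az":4,"hand":34},{"dx":56,"dy":-53,"dz":0,"ax":0,"ay":0,"az":8,"hand":34},{"dx":84,"dy":-80,"dz":0,"ax":0,"ay":0,"az":12,"hand":34},{"dx":112,"dy":-106,"dz":0,"ax":0,"ay":0,"az":16,"hand":34},{"dx":140,"dy":-132,"dz":0,"ax":0,"ay":0,"az":20,"hand":34},{"dx":168,"dy":-159,"dz":0,"ax":0,"ay":0,"az":24,"hand":34},{"dx":194,"dy":-183,"dz":0,"ax":0,"ay":0,"az":26.5,"hand":34},{"dx":209.4,"dy":-198,"dz":0,"ax":0,"ay":0,"az":26.9,"hand":34}])

```text
t: 2.1
position: [0.6134, 0.1614, 0.2589]
tcp_rot: [[0.996, -0.087, -0.001], [-0.087, -0.996, 0.001], [-0.001, -0.001, -1.0]]
force: [-1.1, -0.3, -0.5]
width: 0.362
grasp_force: 0.0
```

move_arm(increments=[{"dx":0,"dy":0,"dz":5,"ax":0,"ay":0,"az":0,"hand":34},{"dx":0,"dy":0,"dz":15,"ax":0,"ay":0,"az":0,"hand":34},{"dx":0,"dy":0,"dz":28,"ax":0,"ay":0,"az":0,"hand":34},{"dx":0,"dy":0,"dz":42,"ax":0,"ay":0,"az":0,"hand":34},{"dx":0,"dy":0,"dz":55,"ax":0,"ay":0,"az":0,"hand":34},{"dx":0,"dy":0,"dz":65,"ax":0,"ay":0,"az":0,"hand":34},{"dx":0,"dy":0,"dz":70,"ax":0,"ay":0,"az":0,"hand":34},{"dx":0,"dy":0,"dz":70,"ax":0,"ay":0,"az":0,"hand":34}])

```text
t: 2.77
position: [0.6124, 0.1566, 0.1881]
tcp_rot: [[0.996, -0.087, -0.002], [-0.087, -0.996, -0.001], [-0.002, 0.001, -1.0]]
force: [0.7, 0.2, 0.1]
width: 0.36
grasp_force: 0.0
```

```bash
python3 - <<'E'
from h import *
go([.6134,.159,.145],tool(-5))
im,d=shot('side','s1');c=cv2.resize(im[60:280,120:360],None,fx=2.5,fy=2.5);cv2.imwrite('pics/s1c.png',c[:,:,::-1])
E
```

```text
shift [ 0.9 -2.5 43.1] turn [ 0.04  0.1  -0.01] t 2.7667
```

View pics/s1c.png

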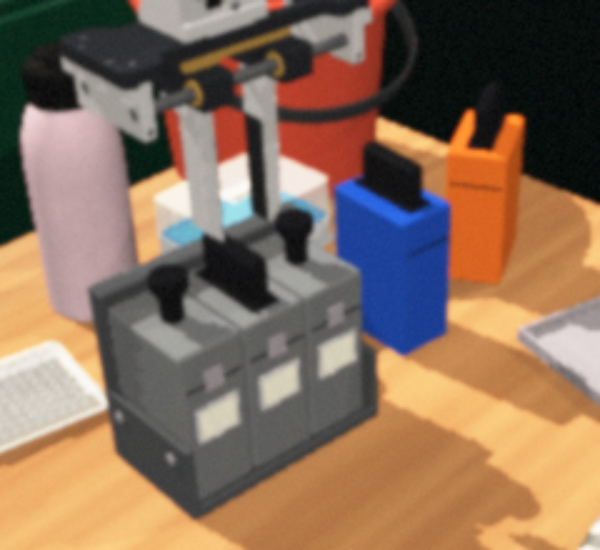

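The fingers, with tips at (208,235) and (265,210), straddle the bar at (235,255) just above it. Now I'll descend and grip.

move_arm(increments=[{"dx":0,"dy":-1,"dz":5,"ax":0,"ay":0,"az":0,"hand":34},{"dx":0,"dy":-1,"dz":14,"ax":0,"ay":0,"az":0,"hand":34},{"dx":0,"dy":-1,"dz":24,"ax":0,"ay":0,"az":0,"hand":34},{"dx":0,"dy":-1,"dz":33,"ax":0,"ay":0,"az":0,"hand":34},{"dx":0,"dy":-1,"dz":39,"ax":0,"ay":0,"az":0,"hand":34},{"dx":0,"dy":-1,"dz":42,"ax":0,"ay":0,"az":0,"hand":34},{"dx":0,"dy":-1,"dz":42,"ax":0,"ay":0,"az":0,"hand":34},{"dx":0,"dy":-1,"dz":42,"ax":0,"ay":0,"az":0,"hand":34}])

```text
t: 3.48
position: [0.6131, 0.1584, 0.1474]
tcp_rot: [[0.996, -0.087, -0.0], [-0.087, -0.996, 0.0], [-0.0, -0.0, -1.0]]
force: [-0.5, -0.6, -0.3]
width: 0.363
grasp_force: 0.0
```

move_arm(increments=[{"dx":0,"dy":0,"dz":0,"ax":0,"ay":0,"az":0,"hand":24},{"dx":0,"dy":0,"dz":0,"ax":0,"ay":0,"az":0,"hand":18},{"dx":0,"dy":0,"dz":0,"ax":0,"ay":0,"az":0,"hand":14},{"dx":0,"dy":0,"dz":0,"ax":0,"ay":0,"az":0,"hand":8},{"dx":0,"dy":0,"dz":0,"ax":0,"ay":0,"az":0,"hand":4},{"dx":0,"dy":0,"dz":0,"ax":0,"ay":0,"az":0,"hand":4},{"dx":0,"dy":0,"dz":0,"ax":0,"ay":0,"az":0,"hand":4},{"dx":0,"dy":0,"dz":0,"ax":0,"ay":0,"az":0,"hand":4}], squeeze=45)

```text
t: 4.15
position: [0.6132, 0.1585, 0.1477]
tcp_rot: [[0.996, -0.087, 0.0], [-0.087, -0.996, 0.0], [0.0, -0.0, -1.0]]
force: [-1.4, 1.2, 3.5]
width: 0.146
grasp_force: 45.0
```

```bash
python3 - <<'E'
from h import *
s=robot.read_state();print(s['position'],s['width']*94,s['grasp_force'],s['force'],s['wrist_torque'])
R=np.array(s['tcp_rot']);p0=np.array(s['position'])
ps=Ro.from_euler('z',-5,degrees=True).as_matrix()
# pivot: lower front edge, 40mm front of case centre at z=.006
piv=np.array([.6134,.159,.006])-ps[:,0]*.040
for a in (3,6,9,12,15,18,21,24):
    A=ps@Ro.from_euler('y',-a,degrees=True).as_matrix()@ps.T
    p=piv+A@(p0-piv);print(a,(R.T@(p-p0)*1000).round(1),Ro.from_matrix(R.T@A@R).as_rotvec(degrees=True).round(2))
E
```

```text
[0.61318642 0.15848562 0.14774229] 13.705985823844316 44.993183612823486 [-1.43385851  1.2137996   3.54821233] [0.17972594 0.08339755 0.00882068]
3 [-7.5 -0.  -1.9] [-0.  3. -0.]
6 [-15.   -0.   -3.4] [-0.  6. -0.]
9 [-22.7  -0.   -4.5] [-0.01  9.   -0.  ]
12 [-30.3  -0.   -5.2] [-1.0e-02  1.2e+01 -0.0e+00]
15 [-38.   -0.   -5.5] [-1.0e-02  1.5e+01 -0.0e+00]
18 [-45.7  -0.   -5.4] [-1.0e-02  1.8e+01 -0.0e+00]
21 [-53.4  -0.   -4.9] [-1.0e-02  2.1e+01 -0.0e+00]
24 [-61.1  -0.   -4. ] [-2.0e-02  2.4e+01 -0.0e+00]
```

move_arm(increments=[{"dx":-3.8,"dy":0,"dz":-1.5,"ax":0,"ay":1.5,"az":0,"hand":4},{"dx":-7.5,"dy":0,"dz":-2.5,"ax":0,"ay":3,"az":0,"hand":4},{"dx":-11.3,"dy":0,"dz":-3.5,"ax":0,"ay":4.5,"az":0,"hand":4},{"dx":-15,"dy":0,"dz":-4.2,"ax":0,"ay":6,"az":0,"hand":4},{"dx":-18.8,"dy":0,"dz":-4.8,"ax":0,"ay":7.5,"az":0,"hand":4},{"dx":-22.7,"dy":0,"dz":-5.3,"ax":0,"ay":9,"az":0,"hand":4},{"dx":-26.5,"dy":0,"dz":-5.7,"ax":0,"ay":10.5,"az":0,"hand":4},{"dx":-30.3,"dy":0,"dz":-6,"ax":0,"ay":12,"az":0,"hand":4}])

```text
t: 4.82
position: [0.5822, 0.1607, 0.153]
tcp_rot: [[0.974, -0.087, 0.207], [-0.085, -0.996, -0.018], [0.208, 0.0, -0.978]]
force: [0.7, -0.1, -3.5]
width: 0.145
grasp_force: 45.0
```

```bash
python3 - <<'E'
from h import *
s=robot.read_state();print(s['position'],s['width']*94,s['grasp_force'],s['force'],s['wrist_torque'])
R=tool(-5,12)
ps=Ro.from_euler('z',-5,degrees=True).as_matrix()
piv=np.array([.6134,.159,.006])-ps[:,0]*.040; p0=np.array([.6132,.1585,.1477])
P=lambda a:piv+ps@Ro.from_euler('y',-a,degrees=True).as_matrix()@ps.T@(p0-piv)
for a in (15,18,21,24): print(a,(R.T@(P(a)-P(12))*1000).round(1))
E
```

```text
[0.5822383  0.1607049  0.15304281] 13.592289158474273 44.986292123794556 [ 0.66568967 -0.11641331 -3.50962542] [ 0.11097964  0.37802748 -0.01931094]
15 [-7.5 -0.  -1.9]
18 [-15.   -0.   -3.4]
21 [-22.7   0.   -4.5]
24 [-30.3   0.   -5.2]
```

move_arm(increments=[{"dx":-3.8,"dy":0,"dz":-1,"ax":0,"ay":1.5,"az":0,"hand":4},{"dx":-7.5,"dy":0,"dz":-1.9,"ax":0,"ay":3,"az":0,"hand":4},{"dx":-11.3,"dy":0,"dz":-2.7,"ax":0,"ay":4.5,"az":0,"hand":4},{"dx":-15,"dy":0,"dz":-3.4,"ax":0,"ay":6,"az":0,"hand":4},{"dx":-18.8,"dy":0,"dz":-4,"ax":0,"ay":7.5,"az":0,"hand":4},{"dx":-22.7,"dy":0,"dz":-4.5,"ax":0,"ay":9,"az":0,"hand":4},{"dx":-26.5,"dy":0,"dz":-4.9,"ax":0,"ay":10.5,"az":0,"hand":4},{"dx":-30.3,"dy":0,"dz":-5.2,"ax":0,"ay":12,"az":0,"hand":4}])

```text
t: 5.48
position: [0.5518, 0.1633, 0.1519]
tcp_rot: [[0.91, -0.087, 0.406], [-0.079, -0.996, -0.035], [0.407, -0.0, -0.913]]
force: [2.2, 0.9, -4.4]
width: 0.143
grasp_force: 45.0
```

```bash
python3 - <<'E'
from h import *
s=robot.read_state();print(s['position'],s['width']*94,s['grasp_force'],s['force'],s['wrist_torque'])
im,d=shot('side','s2');c=cv2.resize(im[60:280,120:360],None,fx=2.5,fy=2.5);cv2.imwrite('pics/s2c.png',c[:,:,::-1])
E
```

```text
[0.55183319 0.16328939 0.15192944] 13.428150127058686 44.984174966812134 [ 2.17773962  0.86059947 -4.35456914] [0.24226287 0.50296487 0.07918078]
```

View pics/s2c.png

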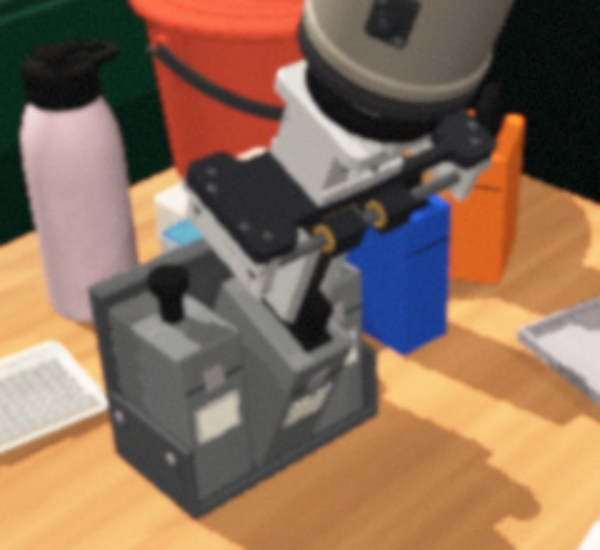

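The bar case is tipped about 24° with its foot still in the rack, and the left knob case at (180,340) hasn't moved. Now I'll lift it along the tilted axis.

move_arm(increments=[{"dx":0,"dy":0,"dz":-4,"ax":0,"ay":0,"az":0,"hand":4},{"dx":0,"dy":0,"dz":-12,"ax":0,"ay":0,"az":0,"hand":4},{"dx":0,"dy":0,"dz":-24,"ax":0,"ay":0,"az":0,"hand":4},{"dx":0,"dy":0,"dz":-40,"ax":0,"ay":0,"az":0,"hand":4},{"dx":0,"dy":0,"dz":-58,"ax":0,"ay":0,"az":0,"hand":4},{"dx":0,"dy":0,"dz":-76,"ax":0,"ay":0,"az":0,"hand":4},{"dx":0,"dy":0,"dz":-92,"ax":0,"ay":0,"az":0,"hand":4},{"dx":0,"dy":0,"dz":-105,"ax":0,"ay":0,"az":0,"hand":4}])

```text
t: 6.2
position: [0.5092, 0.1674, 0.25]
tcp_rot: [[0.91, -0.087, 0.405], [-0.08, -0.996, -0.035], [0.406, -0.001, -0.914]]
force: [0.8, 0.1, -4.3]
width: 0.142
grasp_force: 45.0
```

```bash
python3 - <<'E'
from h import *
s=robot.read_state();print(s['position'],s['width']*94,s['force'],s['wrist_torque'])
go([.50,.10,.27],tool(-5))
E
```

```text
[0.50924803 0.16736818 0.24997439] 13.350552445216927 [ 0.79090715  0.05521186 -4.27119322] [0.09846904 0.83016669 0.02401037]
shift [  5.1  67.9 -19.7] turn [-4.000e-02 -2.396e+01 -1.000e-02] t 6.2
```

move_arm(increments=[{"dx":-1,"dy":0,"dz":-4,"ax":0,"ay":-2,"az":0,"hand":4},{"dx":-2,"dy":0,"dz":-10,"ax":0,"ay":-5.5,"az":0,"hand":4},{"dx":-3,"dy":0,"dz":-16,"ax":0,"ay":-10,"az":0,"hand":4},{"dx":-4,"dy":6,"dz":-20,"ax":0,"ay":-14.5,"az":0,"hand":4},{"dx":-5,"dy":18,"dz":-24,"ax":0,"ay":-18.5,"az":0,"hand":4},{"dx":-5,"dy":36,"dz":-24,"ax":0,"ay":-22,"az":0,"hand":4},{"dx":-5,"dy":56,"dz":-24,"ax":0,"ay":-23.8,"az":0,"hand":4},{"dx":-5,"dy":76,"dz":-24,"ax":0,"ay":-24,"az":0,"hand":4}])

```text
t: 6.87
position: [0.4894, 0.0923, 0.2687]
tcp_rot: [[0.996, -0.087, -0.004], [-0.087, -0.996, 0.003], [-0.004, -0.003, -1.0]]
force: [-0.5, 0.1, -4.6]
width: 0.143
grasp_force: 45.0
```

```bash
python3 - <<'E'
from h import *
s=robot.read_state();print(s['position'],s['width']*94,s['force'])
go([.4678,-.0933,.20],tool(-15.3))
E
```

```text
[0.48938629 0.09229198 0.26866555] 13.41556822909222 [-0.48469199  0.07643286 -4.61299425]
shift [ -5.2 186.9  68.2] turn [-0.13  0.23 10.34] t 6.8667
```

move_arm(increments=[{"dx":-1,"dy":23,"dz":3,"ax":0,"ay":0,"az":1.5,"hand":4},{"dx":-2,"dy":50,"dz":10,"ax":0,"ay":0,"az":3,"hand":4},{"dx":-3,"dy":80,"dz":20,"ax":0,"ay":0,"az":5,"hand":4},{"dx":-4,"dy":110,"dz":32,"ax":0,"ay":0,"az":7,"hand":4},{"dx":-5,"dy":138,"dz":46,"ax":0,"ay":0,"az":8.5,"hand":4},{"dx":-5,"dy":162,"dz":58,"ax":0,"ay":0,"az":9.5,"hand":4},{"dx":-5,"dy":179,"dz":65,"ax":0,"ay":0,"az":10.3,"hand":4},{"dx":-5,"dy":187,"dz":68,"ax":0,"ay":0,"az":10.3,"hand":4}])

```text
t: 7.53
position: [0.4671, -0.095, 0.1998]
tcp_rot: [[0.964, -0.266, -0.001], [-0.266, -0.964, 0.001], [-0.001, -0.001, -1.0]]
force: [-0.2, 0.2, -3.5]
width: 0.141
grasp_force: 45.0
```

move_arm(increments=[{"dx":0,"dy":0,"dz":3,"ax":0,"ay":0,"az":0,"hand":4},{"dx":0,"dy":0,"dz":8,"ax":0,"ay":0,"az":0,"hand":4},{"dx":0,"dy":0,"dz":14,"ax":0,"ay":0,"az":0,"hand":4},{"dx":0,"dy":0,"dz":20,"ax":0,"ay":0,"az":0,"hand":4},{"dx":0,"dy":0,"dz":25,"ax":0,"ay":0,"az":0,"hand":4},{"dx":0,"dy":0,"dz":29,"ax":0,"ay":0,"az":0,"hand":4},{"dx":0,"dy":0,"dz":30,"ax":0,"ay":0,"az":0,"hand":4},{"dx":0,"dy":0,"dz":30,"ax":0,"ay":0,"az":0,"hand":4}])

```text
t: 8.2
position: [0.4676, -0.0927, 0.1698]
tcp_rot: [[0.965, -0.263, -0.001], [-0.263, -0.965, 0.0], [-0.001, 0.0, -1.0]]
force: [-0.1, -0.8, -3.3]
width: 0.142
grasp_force: 45.0
```

```bash
python3 - <<'E'
from h import *
s=robot.read_state();print(s['position'],s['force'])
go([.4678,-.0933,.146],tool(-15.3))
im,d=shot('side','s3');P=cloud('side',d)
c=cv2.resize(im[60:280,280:520],None,fx=2.5,fy=2.5);cv2.imwrite('pics/s3c.png',c[:,:,::-1])
# case front face plane -> tilt, lowest points
Q=(P-[.4678,-.0933,0])@Ro.from_euler('z',-15.3,degrees=True).as_matrix()
for nm,ax,o in(('front',0,1),('left',1,0)):
    s_=-1 if ax==0 else 1; h=.04 if ax==0 else .025; w=.022 if ax==0 else .036
    m=(d>0)&(abs(Q[...,ax]-s_*h)<.012)&(abs(Q[...,o])<w)&(Q[...,2]>.04)&(Q[...,2]<.13)
    q=Q[m];A=np.c_[q[:,2],q[:,o],np.ones(len(q))]
    for _ in range(4):
        c=np.linalg.lstsq(A,q[:,ax],rcond=None)[0];r=abs(A@c-q[:,ax]);k=r<max(2*np.median(r),.001);A,q=A[k],q[k]
    print(nm,len(q),'tilt deg',np.degrees(c[0]).round(2),'yaw',np.degrees(c[1]).round(2),'off',c[2]+.08*c[0])
E
```

```text
[ 0.46758446 -0.09274282  0.16975857] [-0.09086214 -0.77917467 -3.33186785]
shift [ 0.4  0.5 23.8] turn [0.   0.04 0.06] t 8.2
front 485 tilt deg 0.02 yaw -0.04 off -0.03893624637115758
left 797 tilt deg -0.26 yaw -0.32 off 0.025231103241397414
```

View pics/s3c.png

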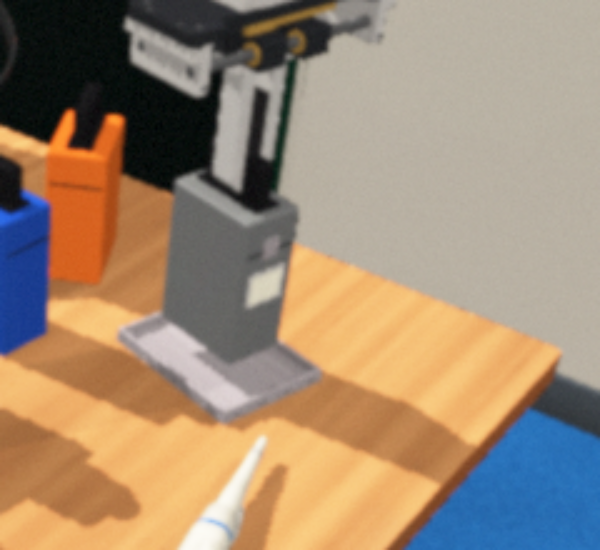

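The case hangs upright and centred over the tray, with its foot at about (230,350) in the crop. Lowering it slowly.

move_arm(increments=[{"dx":0,"dy":0,"dz":4,"ax":0,"ay":0,"az":0,"hand":4},{"dx":0,"dy":0,"dz":9,"ax":0,"ay":0,"az":0,"hand":4},{"dx":0,"dy":0,"dz":14,"ax":0,"ay":0,"az":0,"hand":4},{"dx":0,"dy":0,"dz":18,"ax":0,"ay":0,"az":0,"hand":4},{"dx":0,"dy":0,"dz":20,"ax":0,"ay":0,"az":0,"hand":4},{"dx":0,"dy":0,"dz":21,"ax":0,"ay":0,"az":0,"hand":4},{"dx":0,"dy":0,"dz":21.5,"ax":0,"ay":0,"az":0,"hand":4},{"dx":0,"dy":0,"dz":22,"ax":0,"ay":0,"az":0,"hand":4}])

```text
t: 8.92
position: [0.4678, -0.093, 0.1481]
tcp_rot: [[0.965, -0.263, 0.0], [-0.263, -0.965, 0.0], [0.0, -0.0, -1.0]]
force: [0.2, -0.6, -3.9]
width: 0.146
grasp_force: 45.0
```

move_arm(increments=[{"dx":0,"dy":0,"dz":0.3,"ax":0,"ay":0,"az":0,"hand":4},{"dx":0,"dy":0,"dz":0.6,"ax":0,"ay":0,"az":0,"hand":4},{"dx":0,"dy":0,"dz":0.9,"ax":0,"ay":0,"az":0,"hand":4},{"dx":0,"dy":0,"dz":1.2,"ax":0,"ay":0,"az":0,"hand":4},{"dx":0,"dy":0,"dz":1.5,"ax":0,"ay":0,"az":0,"hand":4},{"dx":0,"dy":0,"dz":1.8,"ax":0,"ay":0,"az":0,"hand":4},{"dx":0,"dy":0,"dz":2,"ax":0,"ay":0,"az":0,"hand":4},{"dx":0,"dy":0,"dz":2,"ax":0,"ay":0,"az":0,"hand":4}])

```text
t: 9.58
position: [0.4677, -0.093, 0.1461]
tcp_rot: [[0.965, -0.263, -0.0], [-0.263, -0.965, 0.0], [-0.0, -0.0, -1.0]]
force: [-0.6, -0.9, -4.2]
width: 0.146
grasp_force: 45.0
```

Not in contact yet, so continue gently.

move_arm(increments=[{"dx":0,"dy":0,"dz":0.2,"ax":0,"ay":0,"az":0,"hand":4},{"dx":0,"dy":0,"dz":0.4,"ax":0,"ay":0,"az":0,"hand":4},{"dx":0,"dy":0,"dz":0.6,"ax":0,"ay":0,"az":0,"hand":4},{"dx":0,"dy":0,"dz":0.8,"ax":0,"ay":0,"az":0,"hand":4},{"dx":0,"dy":0,"dz":1,"ax":0,"ay":0,"az":0,"hand":4},{"dx":0,"dy":0,"dz":1.2,"ax":0,"ay":0,"az":0,"hand":4},{"dx":0,"dy":0,"dz":1.2,"ax":0,"ay":0,"az":0,"hand":4},{"dx":0,"dy":0,"dz":1.2,"ax":0,"ay":0,"az":0,"hand":4}])

```text
t: 10.25
position: [0.468, -0.0929, 0.1457]
tcp_rot: [[0.965, -0.263, 0.001], [-0.263, -0.965, 0.0], [0.001, -0.0, -1.0]]
force: [-5.0, 1.4, 14.3]
width: 0.143
grasp_force: 45.0
```

Contact at 0.1457 m. Easing off a little and releasing.

move_arm(increments=[{"dx":0,"dy":0,"dz":-0.3,"ax":0,"ay":0,"az":0,"hand":4},{"dx":0,"dy":0,"dz":-0.6,"ax":0,"ay":0,"az":0,"hand":4},{"dx":0,"dy":0,"dz":-0.6,"ax":0,"ay":0,"az":0,"hand":12},{"dx":0,"dy":0,"dz":-0.6,"ax":0,"ay":0,"az":0,"hand":16},{"dx":0,"dy":0,"dz":-0.6,"ax":0,"ay":0,"az":0,"hand":22},{"dx":0,"dy":0,"dz":-0.6,"ax":0,"ay":0,"az":0,"hand":30},{"dx":0,"dy":0,"dz":-0.6,"ax":0,"ay":0,"az":0,"hand":36},{"dx":0,"dy":0,"dz":-0.6,"ax":0,"ay":0,"az":0,"hand":36}], squeeze=10)

```text
t: 10.92
position: [0.4677, -0.093, 0.1455]
tcp_rot: [[0.965, -0.263, -0.0], [-0.263, -0.965, 0.0], [-0.0, -0.0, -1.0]]
force: [1.1, -0.4, 0.3]
width: 0.373
grasp_force: 0.0
```

move_arm(increments=[{"dx":0,"dy":0,"dz":0,"ax":0,"ay":0,"az":0,"hand":36},{"dx":0,"dy":0,"dz":-5,"ax":0,"ay":0,"az":0,"hand":36},{"dx":0,"dy":0,"dz":-15,"ax":0,"ay":0,"az":0,"hand":36},{"dx":0,"dy":0,"dz":-30,"ax":0,"ay":0,"az":0,"hand":36},{"dx":0,"dy":0,"dz":-50,"ax":0,"ay":0,"az":0,"hand":36},{"dx":0,"dy":0,"dz":-75,"ax":0,"ay":0,"az":0,"hand":36},{"dx":0,"dy":0,"dz":-95,"ax":0,"ay":0,"az":0,"hand":36},{"dx":0,"dy":0,"dz":-110,"ax":0,"ay":0,"az":0,"hand":36}])

```text
t: 11.58
position: [0.4682, -0.0931, 0.2584]
tcp_rot: [[0.965, -0.263, 0.002], [-0.263, -0.965, -0.0], [0.002, -0.001, -1.0]]
force: [0.7, 0.1, -0.0]
width: 0.388
grasp_force: 0.0
```

```bash
python3 - <<'E'
from h import *
im,d=shot('side','s4');P=cloud('side',d)
Q=(P-[.4678,-.0933,0])@Ro.from_euler('z',-15.3,degrees=True).as_matrix()
for nm,ax,o in(('front',0,1),('left',1,0)):
    s_=-1 if ax==0 else 1; h=.04 if ax==0 else .025; w=.022 if ax==0 else .036
    m=(d>0)&(abs(Q[...,ax]-s_*h)<.012)&(abs(Q[...,o])<w)&(Q[...,2]>.02)&(Q[...,2]<.12)
    q=Q[m];A=np.c_[q[:,2],q[:,o],np.ones(len(q))]
    for _ in range(4):
        c=np.linalg.lstsq(A,q[:,ax],rcond=None)[0];r=abs(A@c-q[:,ax]);k=r<max(2*np.median(r),.001);A,q=A[k],q[k]
    print(nm,len(q),'tilt',np.degrees(c[0]).round(2),'yaw',np.degrees(c[1]).round(2),'off',c[2])
m=(d>0)&(abs(Q[...,0])<.035)&(abs(Q[...,1])<.02)&(Q[...,2]>.11)&(Q[...,2]<.132);print('top z',np.median(Q[m][:,2]))
cv2.imwrite('pics/s4v.png',im[:,:,::-1])
E
```

```text
front 518 tilt 0.01 yaw -0.24 off -0.03870018697757078
left 865 tilt -0.02 yaw -0.07 off 0.025014682707785584
top z 0.12409111908432413
```

View pics/s4v.png

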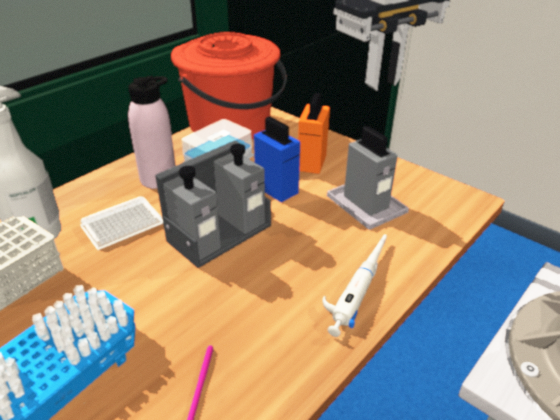

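The bar case stands upright in the tray at (370,180), with its top at 0.124 m, as it should be. Both knob cases are in their places at (190,215) and (240,190), and the gripper is clear.

```bash
python3 -c "
from plant import robot
print(robot.sign_off())"
```

```text
the job is handed in; nothing more can be done
None
```

The bar-grip case was tipped about 24°, lifted clear and set down gently; it now stands upright, released, in the middle of the tray, and by the final picture both knob cases are still in their places. The job was handed in at about 12 s; sign-off returned no verdict.

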